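# Balance check at the pewter stall

### The job

Two full-size pewter balance beams look alike, but one was cast with a heavy end. Find the true one by setting a beam on the knife edge and letting go: leave the beam that stays level balanced there on its notch, and stand the one that tips in the wooden reject tray. Do not let either beam fall over.

Things in the scene. Friction and masses are not known exactly. Their poses are not given: they have to be found in the camera images.
- beam_a_grip (a point): Full-size pewter beam A: bridge shape 186 mm long (y), 100 high, 0.3-0.45 kg, standing on two end drums (30 mm across, 24 high). On its middle an upright wooden grip block, 14 (x) x 26 (y) x 40 mm high, clear on both sides. This point: the block's centre, 80 mm above the feet and 30 mm above the top of the V notch underneath, which runs along x, 14 mm deep, 20 wide at the mouth, self-centring. z up.
- beam_b_grip (a point): Full-size pewter beam B: the same in looks and all sizes as beam A; this point and the axes likewise: centre of the wooden grip block, 80 mm above the feet, 30 mm above the notch. One of A and B (not told which) is heavy at one end. A shorter beam, 116 mm long, also stands on the table and is not part of the job.
- edge (a point): Fixed knife-edge stand: dark wood base 80 x 240 mm, steel blade across its middle. This point: middle of the edge, 95 mm above the table, where the top of a notch seats. x along the edge (44 mm long, 3 thick), y along the base, as a beam lies on it, z up. Cork rests (tops 22 mm high) stop a tipping beam at about 15 degrees, where it stays leaning on the edge; a true beam stays within a few degrees.
- tray_in (a point): Fixed reject tray of light wood, low and open, 110 (x) x 240 (y) x 28 mm outside, walls 5 mm. This point: centre of its inner floor, 5 mm above the table; y along its length, z up. A beam fits in it standing lengthwise, with about 20 mm to spare at each end.
Not all that is in view belongs to the job. Leave any yellow look-alike of the part that bears beam_a_grip alone.

How it is judged:
By the outcome, as a careful person would: the job done as asked, in the order asked, and still so for the second after the job is handed in, with the robot touching nothing.
It also fails if it takes over 72 s, if anything falls off the work surface, if the arm or the gripper's body presses on something with over 40 N, if the wrist force passes 120 N, or if a joint passes its speed limit or range.

### The arm

A 6-joint arm with a two-finger parallel gripper is mounted at the origin on the work surface. World frame = base frame: x ahead of the robot, y to its left, z up, the work surface at z = 0. Lengths are in mm, angles in rad, forces in N, time in s.
With the tool pointing down it reaches from about 375 to 925 mm from the base axis. Payload 5.7 kg.
Tool frame: the origin (TCP) lies between the finger pads; the fingertips stand robot.tip_extent ahead of it and the grasp point (between the pads) lies 11 mm behind it (robot.tip_extent is the distance from the TCP to the fingertips, in mm); z points along the fingers, y is the line along which they close (so a half turn about z gives the same grasp; the last joint's range is limited). The gripper opens to 85 mm and grips with 20 to 120 N. Pads are 22 mm wide; open, the fingers measure 114 mm over their backs; the gripper's body (76 mm by 85 mm) begins 54 mm behind the grasp point. The pads swing forward as they close: fully open they stand 13 mm farther back than shut.
Start: joints at [1.153, 0.359, 1.51, -0, 1.272, -0.115], TCP at [178.909, 572.674, 239.267] pointing down, gripper open.
Joint ranges: [-2.97, 2.97], [-1.01, 2.36], [0.21, 2.38], [-0.96, 4.11], [0.2, 2.71], [-2.98, 2.98]. Speed limits (rad/s): [2.39, 2.39, 3.14, 3.14, 3.14, 3.14].

### API

Orientations are given as a unit quaternion [x, y, z, w].
In Python, from station import robot gives the robot as it stands. The module is installed in compiled form; this text tells all that it offers.
- The arm moves only by the tool send_rows, never from a script. Its argument "series" is text: rows parted by semicolons, each of 7 numbers parted by spaces: the closure, from -1 (fully open) to 1 (shut), then the shift along the tool's x, y, z in mm, then the turn, a rotation vector about the tool's x, y, z in degrees. In form: grip tx ty tz ax ay az; .... A call has exactly 5 rows; each row is the pose to reach, as a shift and turn from the pose commanded when the call began, along the tool's axes at that moment; what a row does not reach only later rows make up. A row lasts 1/12 s, in which the tool goes at most 41.7 mm and 7.16 degrees, less where a joint would pass 70% of its speed; a pose out of reach is approached as far as the arm can. A call with a gripper value outside its range is refused whole. The fingers move at their own pace and stop on an object; "newtons" is the grip in N (left out, the last holds). Time passes only in rows, so rows that repeat a pose let the fingers close, or fill a call up. It gives the time, the measured TCP pose, the force, the opening and the grip force at its end, in the units of the state.
- robot.sense(): the state, without advancing time (a new reading comes with each control period).
- robot.snapshot(name): name is "scene" or "top" or "wrist"; returns a dict with "image" (420x560x3 uint8, red, green, blue), "fovy" (degrees; the focal length in pixels is half the picture's height over the tangent of half this angle, whatever the lens; pixels are square), "cx", "cy" (the principal point, pixels), "rvec" (rotation vector, rad) and "tvec" (3), from world to camera coordinates, as OpenCV has them; the wrist camera has in their place "hand_eye" (4x4, takes a point from camera to tool coordinates, whose origin is the TCP and whose axes are the flange's). Camera axes: x right, y down, z forward; pixel columns grow to the right and rows downward; lengths in mm; the calibration is good to about 2 mm. The wrist camera is an equidistant fisheye: a pixel r from the principal point sees the ray r / f radians off the axis. A picture is of the moment at which its call begins: read the wrist's pose just before it. There is no depth.
- robot.hand_in(): hands the job in; it is judged then, once.
The state is a dict: "clock": time; "joint_pos": joint angles; "dq": joint speeds; "joint_efforts": joint torques, N m; "eef_pos": TCP position; "eef_rot": TCP orientation; "wrist_force": force on the tool from outside, world axes, zero at the start; "moment": the same for the moment, N m; "gripper_width": finger opening in mm; "finger_force": force on a finger pad.
Only numpy, scipy, OpenCV 4.12 (cv2) and the standard library are available. Lean on these libraries where they do the work, as an engineer would, in place of code of your own. Each camera call takes 0.05 s, during which the arm holds its last target. There are 200 camera calls.

## Working session

There is one attempt and no reset: what is moved stays moved. The work goes in short steps, Python scripts to look and compute and a tool call to move; the robot and the scene stay as the last step left them, time stands still between calls to the robot, and variables do not carry over. Pictures are saved under pics/ and viewed, at most 10 in all, crops included, and the job is handed in when it is done.

Besides the shell and the picture viewer there is one more tool, called after "Request:" by a JSON object that holds its "method" and its "body". send_rows: Moves the arm, as the interface text tells. Its arguments: {"type":"object","properties":{"series":{"type":"string"},"newtons":{"type":"number"}},"required":["series"]}

```bash
mkdir -p pics
cat > h.py <<'E'
import numpy as np, cv2
from station import robot
from scipy.spatial.transform import Rotation as R
def K(s):
    f=210/np.tan(np.radians(s["fovy"])/2); return f
def ray(s,u,v,st=None):
    f=K(s); d=np.array([(u-s["cx"]),(v-s["cy"])],float)
    if "hand_eye" in s:
        r=np.hypot(*d); th=r/f; c=np.array([*(d/max(r,1e-9)*np.sin(th)),np.cos(th)])
        H=np.array(s["hand_eye"]); Q=R.from_quat(st["eef_rot"]).as_matrix()
        return Q@H[:3,3]+np.array(st["eef_pos"]), Q@H[:3,:3]@c
    M=cv2.Rodrigues(np.array(s["rvec"],float))[0]; t=np.array(s["tvec"],float).ravel()
    return -M.T@t, M.T@np.array([*(d/f),1.0])
def hit(s,u,v,z,st=None):
    o,d=ray(s,u,v,st); return o+d*(z-o[2])/d[2]
def save(n,im): cv2.imwrite("pics/"+n+".png",cv2.cvtColor(im,cv2.COLOR_RGB2BGR))
E
python3 - <<'E'
from h import *
import pickle
st=robot.sense(); print(st, robot.tip_extent)
o={}
for n in("scene","top","wrist"):
    s=robot.snapshot(n); o[n]=s
    print(n,{k:v for k,v in s.items() if k!="image"})
pickle.dump((st,o),open("o.pkl","wb"))
save("top",o["top"]["image"]); save("scene",o["scene"]["image"])
E
```

```text
{'clock': 0.0, 'joint_pos': array([ 1.15290343e+00,  3.59504643e-01,  1.51146380e+00,  8.87268579e-08,
        1.27250573e+00, -1.15092294e-01]), 'dq': array([ 8.20347208e-05, -4.14813328e-04, -1.41933068e-03,  1.58848854e-04,
        4.41074514e-04, -8.27397849e-04]), 'joint_efforts': array([-2.32285784e-03, -5.27627671e+01, -2.78616750e+01, -2.11435977e-04,
        1.31082479e-02, -6.38604902e-06]), 'eef_pos': array([178.63975791, 572.07193409, 238.44186026]), 'eef_rot': array([ 1.50822508e-01,  9.88560411e-01, -9.07538948e-04, -2.47789122e-04]), 'wrist_force': array([-0.51705556, -0.55792349, -0.38603054]), 'moment': array([0.00054656, 0.01985893, 0.03719102]), 'finger_force': 0.0, 'gripper_width': 85.06736926800494} 8.0
scene {'fovy': 46.597755693642135, 'cx': 274.3976525201554, 'cy': 209.14522696729864, 'rvec': array([ 2.17421672,  1.29528719, -0.46206035]), 'tvec': array([-173.57010144, -257.80815116, 1404.86915543])}
top {'fovy': 53.61913009354278, 'cx': 280.807725239322, 'cy': 216.45137119328996, 'rvec': array([ 2.15231954, -2.21507756,  0.06577159]), 'tvec': array([  -5.69268816,  459.30411016, 1051.96398324])}
wrist {'fovy': 65.70646984690485, 'cx': 279.6559185508782, 'cy': 210.1625475224741, 'hand_eye': array([[-3.49178048e-04, -9.47214866e-01, -3.20599243e-01,
         8.25711023e+01],
       [ 9.99999936e-01, -3.55581412e-04, -3.85716021e-05,
         4.53019797e-01],
       [-7.74635365e-05, -3.20599236e-01,  9.47214930e-01,
        -1.34578427e+02],
       [ 0.00000000e+00,  0.00000000e+00,  0.00000000e+00,
         1.00000000e+00]])}
```

View pics/top.png

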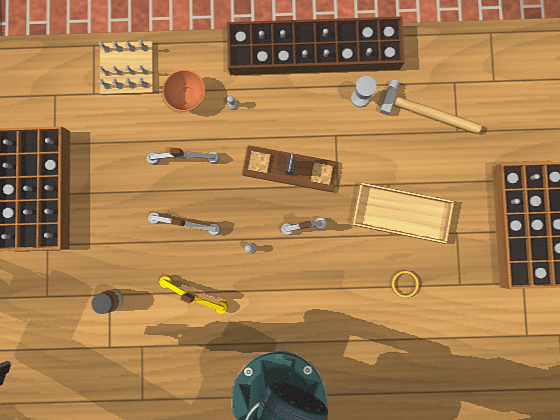

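View pics/scene.png

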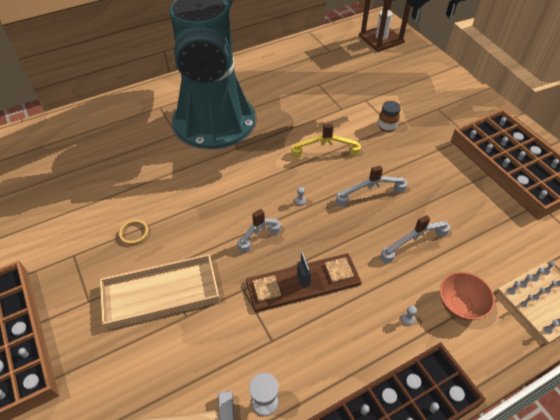

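The top view shows the full-size beams at about (183,156) and (185,223). The short beam is at (303,226), the knife stand at (291,168), the tray at (405,213), and the yellow decoy at (193,294). In the scene view the beam grips are at (421,223) and (376,174), and the blade is at (303,268).

Run:
```python
from h import *
import pickle
st,o=pickle.load(open("o.pkl","rb")); T=o["top"];S=o["scene"]
def brown(s,u,v,r):
    im=s["image"].astype(int); x0,y0=u-r,v-r; c=im[y0:v+r,x0:u+r]
    m=(c[...,0]<125)&(c[...,0]>c[...,2]*1.5)&(c[...,0]>30)
    n,l,stt,ce=cv2.connectedComponentsWithStats(m.astype(np.uint8))
    k=1+np.argmax(stt[1:,4]); return ce[k]+[x0,y0],stt[k,4]
def tri(a,b):
    (p,d),(q,e)=ray(T,*a),ray(S,*b); d=d/np.linalg.norm(d);e=e/np.linalg.norm(e)
    k=np.linalg.lstsq(np.c_[d,-e],q-p,rcond=None)[0]; A,B=p+d*k[0],q+e*k[1]
    return (A+B)/2,np.linalg.norm(A-B)
for n,a,b in(("far",(177,153),(421,223)),("near",(177,221),(376,174))):
    A,B=brown(T,*a,12),brown(S,*b,11); print(n,A,B,tri(A[0],B[0]))
print("blade",tri((290,163),(303,268)), hit(T,290,158,95))
for n,a,b in(("far",(153,158),(214,157)),("near",(155,218),(215,229)),("yel",(165,282),(222,308)),("short",(288,229),(320,223))):
    P,Q=hit(T,*a,24),hit(T,*b,24); d=P-Q; print(n,P,Q,np.linalg.norm(d),np.degrees(np.arctan2(-d[0],d[1])))
c=[hit(T,*a,28) for a in((361,184),(459,203),(447,242),(351,223))]; print("tray",np.mean(c,0),c)
c=[hit(T,*a,15) for a in((248,147),(341,164),(336,191),(242,175))]; print("stand",np.mean(c,0),c)
# zoom crop
t=cv2.resize(T["image"][130:250,140:360],None,fx=3.6,fy=3.6,interpolation=cv2.INTER_CUBIC); save("zt",t)
```

```text
far (array([176.59493671, 151.81012658]), np.int32(79)) (array([421.66887417, 223.32450331]), np.int32(151)) (array([619.79635056, 230.25764835,  81.52973814]), np.float64(0.12846953106159972))
near (array([176.48905109, 219.48175182]), np.int32(137)) (array([375.42068966, 173.05517241]), np.int32(145)) (array([452.88609916, 228.98031098,  85.75998011]), np.float64(5.327853805855717))
blade (array([586.30513681, -47.45007438,  64.71116528]), np.float64(4.064828462507484)) [593.41301341 -45.40343418  95.        ]
far [618.90667377 306.15384791  24.        ] [616.76901386 148.6985116   24.        ] 157.46984639691885 -0.7778165531030846
near [463.723634   302.25065132  24.        ] [431.224634   149.43234484  24.        ] 156.23578269664415 -12.005906635829277
yel [300.94328822 278.25616846  24.        ] [232.14322546 135.36974758  24.        ] 158.58744562318205 -25.71089686470481
short [425.88067347 -36.30565458  24.        ] [ 438.79564155 -118.09384612   24.        ] 82.8015982674829 8.97333957493955
tray [ 457.99071434 -332.21235613   28.        ] [array([ 534.99844814, -225.53036825,   28.        ]), array([ 479.16319415, -471.46523836,   28.        ]), array([ 381.46542355, -435.70972426,   28.        ]), array([ 436.3357915 , -196.14409364,   28.        ])]
stand [580.69808476 -50.4342567   15.        ] [array([642.36707431,  61.23370851,  15.        ]), array([ 590.47006925, -178.49603997,   15.        ]), array([ 520.56685589, -162.94621902,   15.        ]), array([569.38833958,  78.47152368,  15.        ])]
```

View pics/zt.png

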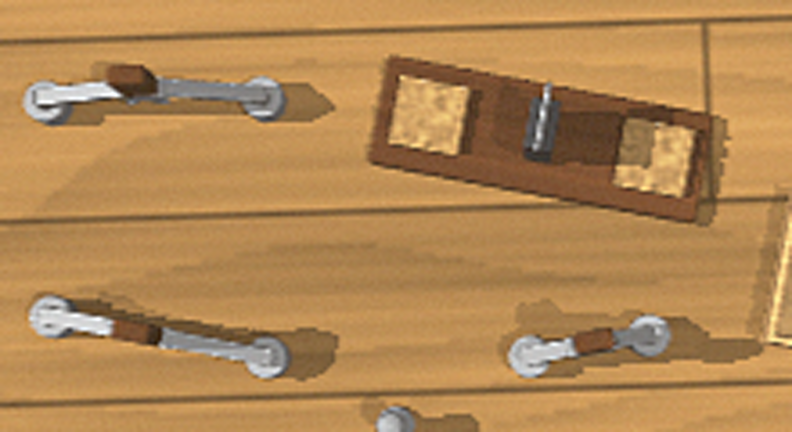

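Request:
{"method": "send_rows", "body": {"series": "-1 -170 -117 18 0 0 0;-1 -170 -117 18 0 0 0;-1 -170 -117 18 0 0 0;-1 -170 -117 18 0 0 0;-1 -170 -117 18 0 0 0"}}

```text
clock: 0.57
eef_pos: [306.8, 408.5, 220.9]
eef_rot: [0.15, 0.989, -0.0, -0.0]
wrist_force: [0.8, -1.1, 0.2]
gripper_width: 85.7
finger_force: 0.0
```

Request:
{"method": "send_rows", "body": {"series": "-1 -170 -117 18 0 0 0;-1 -170 -117 18 0 0 0;-1 -170 -117 18 0 0 0;-1 -170 -117 18 0 0 0;-1 -170 -117 18 0 0 0"}}

```text
clock: 0.98
eef_pos: [434.5, 246.0, 203.1]
eef_rot: [0.151, 0.989, -0.0, -0.0]
wrist_force: [0.4, 0.6, 1.0]
gripper_width: 85.5
finger_force: 0.0
```

Request:
{"method": "send_rows", "body": {"series": "-1 -22 -15 3 0 0 -5.3;-1 -22 -15 3 0 0 -5.3;-1 -22 -15 3 0 0 -5.3;-1 -22 -15 3 0 0 -5.3;-1 -22 -15 3 0 0 -5.3"}}

```text
clock: 1.4
eef_pos: [449.3, 227.8, 200.2]
eef_rot: [0.105, 0.994, -0.0, -0.0]
wrist_force: [0.2, 0.2, 1.0]
gripper_width: 85.5
finger_force: 0.0
```

```bash
cat >> h.py <<'E'
def state():
    st=robot.sense(); M=R.from_quat(st["eef_rot"]).as_matrix()
    print("t",round(st["clock"],2),"pos",st["eef_pos"].round(1),"yaw",round(float(np.degrees(np.arctan2(-M[0,1],M[1,1]))),2),"zax",M[:,2].round(3),"F",st["wrist_force"].round(1),"M",st["moment"].round(2),"w",round(float(st["gripper_width"]),1),"f",round(float(st["finger_force"]),1))
    return st
def look(n):
    st=state(); s=robot.snapshot("wrist"); save(n,s["image"])
    import pickle; pickle.dump((st,s),open("w.pkl","wb")); return st,s
def go(st,p,yaw=None):
    M=R.from_quat(st["eef_rot"]).as_matrix(); print("tool shift",(M.T@(np.array(p)-st["eef_pos"])).round(1))
    if yaw is not None: print("az",round(float(np.degrees(np.arctan2(-M[0,1],M[1,1])))-yaw,1))
E
python3 -c "
from h import *
look('w1')"
```

```text
t 1.4 pos [449.3 227.8 200.2] yaw -12.04 zax [-0.001  0.    -1.   ] F [0.2 0.2 1. ] M [-0.01  0.01  0.01] w 85.5 f 0.0
```

View pics/w1.png

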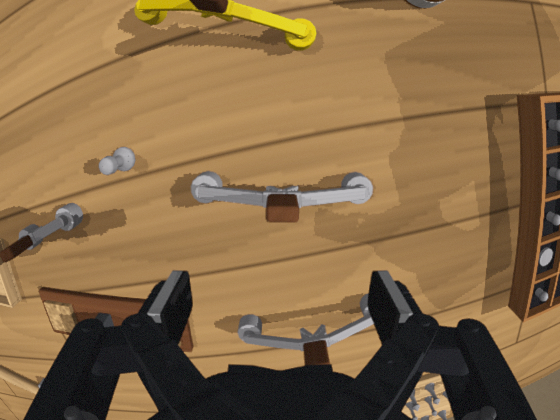

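The wrist view shows the near beam's block at (283,207) and its drums at (207,186) and (357,188). It is almost aligned with the fingers.

Run:
```python
from h import *
import pickle
st,s=pickle.load(open("w.pkl","rb"))
def meas(box):
    x0,y0,x1,y1=box; c=s["image"][y0:y1,x0:x1].astype(int)
    m=(c[...,0]<140)&(c[...,0]>c[...,2]*1.6)&(c[...,0]>40)
    n,l,t,ce=cv2.connectedComponentsWithStats(m.astype(np.uint8)); k=1+np.argmax(t[1:,4])
    yy,xx=np.where(l==k); yb=yy.max(); print("bbox",xx.min()+x0,xx.max()+x0,yy.min()+y0,yb+y0)
    lo=[hit(s,u+x0,yb+y0+.5,100,st) for u in (xx[yy>=yb-3].min(),xx[yy>=yb-3].max()+1)]
    print("far top edge",[p.round(1) for p in lo])
    print(c[:,(xx.min()+xx.max())//2].tolist())
meas((255,185,312,232))
P,Q=hit(s,357,186,24,st),hit(s,207,185,24,st); d=P-Q
print(P.round(1),Q.round(1),((P+Q)/2).round(1),np.linalg.norm(d),np.degrees(np.arctan2(-d[0],d[1])))
```

```text
bbox 265 298 194 222
far top edge [array([454. , 216.5, 100. ]), array([459.3, 241.4, 100. ])]
[[177, 138, 88], [160, 122, 77], [106, 80, 49], [102, 84, 62], [131, 123, 122], [151, 148, 151], [102, 100, 102], [116, 112, 112], [126, 119, 119], [66, 50, 44], [58, 36, 21], [57, 33, 23], [58, 37, 21], [62, 37, 23], [60, 36, 24], [60, 37, 23], [59, 37, 21], [60, 39, 26], [64, 42, 29], [59, 37, 24], [69, 44, 25], [86, 51, 28], [104, 67, 42], [109, 67, 44], [111, 72, 44], [112, 72, 44], [114, 75, 49], [108, 70, 40], [108, 70, 42], [109, 72, 45], [109, 67, 43], [109, 70, 44], [109, 69, 43], [108, 68, 42], [105, 65, 39], [104, 66, 44], [101, 66, 43], [134, 99, 63], [165, 129, 85], [166, 128, 84], [162, 125, 78], [162, 126, 79], [158, 123, 75], [158, 122, 77], [160, 123, 78], [161, 125, 79], [167, 131, 84]]
[462.6 304.9  24. ] [430.2 157.9  24. ] [446.4 231.4  24. ] 150.465501779624 -12.426779568509849
```

Request:
{"method": "send_rows", "body": {"series": "-1 1 3 40 0 0 0;-1 1 3 80 0 0 0;-1 1 3 110 0 0 0;-1 1 3 128 0 0 0;-1 1 3 128 0 0 0"}}

```text
clock: 1.87
eef_pos: [446.2, 230.2, 68.9]
eef_rot: [0.104, 0.995, -0.002, -0.003]
wrist_force: [-0.2, 0.3, -0.2]
gripper_width: 85.4
finger_force: 0.0
```

Request:
{"method": "send_rows", "body": {"series": "1 0 0 0 0 0 0;1 0 0 0 0 0 0;1 0 0 0 0 0 0;1 0 0 0 0 0 0;1 0 0 0 0 0 0", "newtons": 70}}

```text
clock: 2.28
eef_pos: [450.6, 230.5, 73.5]
eef_rot: [0.105, 0.994, 0.0, 0.001]
wrist_force: [0.7, 1.8, 16.1]
gripper_width: 25.3
finger_force: 16.8
```

Request:
{"method": "send_rows", "body": {"series": "1 0 0 0 0 0 0;1 0 0 0 0 0 0;1 0 0 0 0 0 0;1 0 0 0 0 0 0;1 0 0 0 0 0 0"}}

```text
clock: 2.7
eef_pos: [450.9, 230.5, 73.7]
eef_rot: [0.105, 0.994, 0.001, 0.001]
wrist_force: [-1.6, -0.0, 7.1]
gripper_width: 24.9
finger_force: 69.5
```

Request:
{"method": "send_rows", "body": {"series": "1 0 0 -10 0 0 0;1 0 0 -30 0 0 0;1 0 0 -50 0 0 0;1 0 0 -60 0 0 0;1 0 0 -60 0 0 0"}}

```text
clock: 3.12
eef_pos: [451.4, 230.7, 134.8]
eef_rot: [0.105, 0.994, 0.001, 0.002]
wrist_force: [-0.1, 1.3, -3.7]
gripper_width: 24.9
finger_force: 69.5
```

Request:
{"method": "send_rows", "body": {"series": "1 0 0 -25 0 0 0;1 0 0 -50 0 0 0;1 0 0 -60 0 0 0;1 0 0 -60 0 0 0;1 0 0 -60 0 0 0"}}

```text
clock: 3.53
eef_pos: [449.7, 230.1, 191.7]
eef_rot: [0.105, 0.994, -0.0, 0.0]
wrist_force: [0.0, -0.2, -3.8]
gripper_width: 25.0
finger_force: 70.1
```

Run:
```python
from h import *
st,s=look('w2')
```

```text
t 3.53 pos [449.7 230.1 191.7] yaw -12.05 zax [ 0. -0. -1.] F [ 0.  -0.2 -3.8] M [-0.1   0.01  0.04] w 25.0 f 70.1
```

View pics/w2.png

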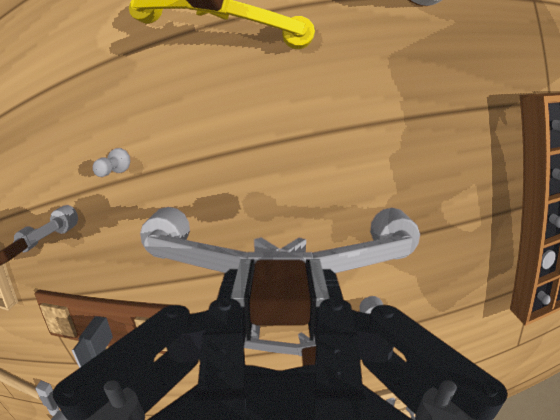

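The beam sits level in the grip. The wrist moment of −0.1 N m at 3.8 N suggests it is heavy toward +y. Next I'll look at the blade from beyond it.

Request:
{"method": "send_rows", "body": {"series": "1 -15 -14 -1 0 0 0;1 -40 -37 -2 0 0 0;1 -68 -63 -3 0 0 0;1 -96 -89 -3 0 0 0;1 -124 -115 -3 0 0 0"}}

```text
clock: 4.0
eef_pos: [546.6, 90.4, 193.2]
eef_rot: [0.105, 0.995, -0.0, -0.002]
wrist_force: [0.3, 0.4, -3.9]
gripper_width: 25.3
finger_force: 70.1
```

Request:
{"method": "send_rows", "body": {"series": "1 -28 -26 0 0 0 0;1 -56 -52 0 0 0 0;1 -84 -78 0 0 0 0;1 -112 -104 0 0 0 0;1 -130 -120 0 0 0 0"}}

```text
clock: 4.42
eef_pos: [650.2, -56.2, 192.7]
eef_rot: [0.106, 0.994, -0.001, -0.001]
wrist_force: [1.1, 0.2, -3.4]
gripper_width: 25.2
finger_force: 70.1
```

Request:
{"method": "send_rows", "body": {"series": "1 -8 -8 0 0 0 0;1 -12 -11 0 0 0 0;1 -12 -11 0 0 0 0;1 -12 -11 0 0 0 0;1 -12 -11 0 0 0 0"}}

```text
clock: 4.83
eef_pos: [657.3, -64.2, 194.7]
eef_rot: [0.104, 0.995, 0.0, -0.001]
wrist_force: [-0.7, 0.7, -2.8]
gripper_width: 25.0
finger_force: 70.1
```

Run:
```python
from h import *
st,s=look('w3')
```

```text
t 4.83 pos [657.3 -64.2 194.7] yaw -11.98 zax [-0.002  0.001 -1.   ] F [-0.7  0.7 -2.8] M [-0.06 -0.01  0.  ] w 25.0 f 70.1
```

View pics/w3.png

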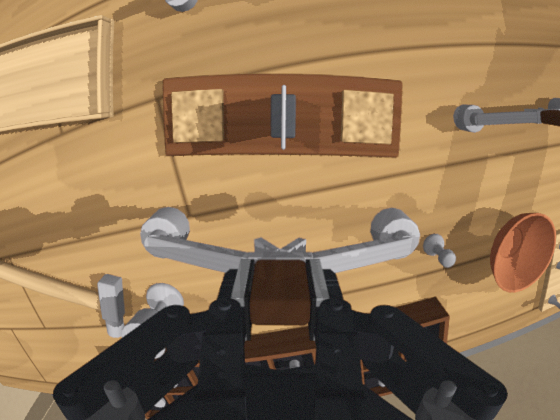

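The blade edge is clearly visible as a light line from (284,86) to (284,149). The stand is aligned with the beam.

Run:
```python
from h import *
import pickle
st,s=pickle.load(open("w.pkl","rb"))
c=s["image"][70:165,270:300].astype(int); m=c.min(2)>150
yy,xx=np.where(m); print(yy.min()+70,yy.max()+70,[ (y+70,(xx[yy==y].mean()+270).round(1)) for y in sorted(set(yy))[::12]])
a,b=yy.min()+70,yy.max()+71
A=hit(s,xx[yy<yy.min()+5].mean()+270.5,a,95,st);B=hit(s,xx[yy>yy.max()-5].mean()+270.5,b,95,st)
e=(A+B)/2;d=B-A;print(A,B,e,np.linalg.norm(d),"yaw",np.degrees(np.arctan2(d[1],d[0])))
go(st,[e[0],e[1],st["eef_pos"][2]],np.degrees(np.arctan2(d[1],d[0])))
# tray right end corner visible later
```

```text
85 148 [(np.int64(85), np.float64(283.5)), (np.int64(97), np.float64(284.0)), (np.int64(109), np.float64(283.5)), (np.int64(121), np.float64(283.5)), (np.int64(133), np.float64(283.0)), (np.int64(145), np.float64(283.0))]
[563.6965005 -40.4072973  95.       ] [608.92978759 -50.55994078  95.        ] [586.31314404 -45.48361904  95.        ] 46.35867157562117 yaw -12.650424561003954
tool shift [73.3  3.6  0.2]
az 0.7
```

Request:
{"method": "send_rows", "body": {"series": "1 15 1 0 0 0 0.5;1 40 2 0 0 0 0.5;1 63 3 0 0 0 0.5;1 73 4 0 0 0 0.5;1 73 4 0 0 0 0.5"}}

```text
clock: 5.3
eef_pos: [584.8, -44.9, 195.4]
eef_rot: [0.109, 0.994, 0.0, -0.001]
wrist_force: [0.3, 0.6, -3.9]
gripper_width: 25.0
finger_force: 70.1
```

Request:
{"method": "send_rows", "body": {"series": "1 0 0 15 0 0 0;1 0 0 40 0 0 0;1 0 0 58 0 0 0;1 0 0 66 0 0 0;1 0 0 70 0 0 0"}}

```text
clock: 5.72
eef_pos: [588.0, -46.4, 124.2]
eef_rot: [0.109, 0.994, 0.0, -0.001]
wrist_force: [0.6, -0.6, -3.1]
gripper_width: 25.1
finger_force: 70.0
```

Request:
{"method": "send_rows", "body": {"series": "1 0 0 1 0 0 0;1 0 0 2 0 0 0;1 0 0 4 0 0 0;1 0 0 5 0 0 0;1 0 0 5 0 0 0"}}

```text
clock: 6.13
eef_pos: [588.4, -46.8, 120.8]
eef_rot: [0.109, 0.994, -0.0, 0.0]
wrist_force: [0.3, 0.3, -2.6]
gripper_width: 25.1
finger_force: 70.0
```

Run:
```python
from h import *
st=state(); go(st,[586.3,-45.5,118.7],-12.6)
```

```text
t 6.13 pos [588.4 -46.8 120.8] yaw -12.55 zax [ 0.001 -0.    -1.   ] F [ 0.3  0.3 -2.6] M [-0.07 -0.01 -0.05] w 25.1 f 70.0
tool shift [2.4 0.8 2.1]
az 0.1
```

Request:
{"method": "send_rows", "body": {"series": "1 0 0 1 0 0 0;1 0 0 2 0 0 0;1 0 0 3 0 0 0;1 0 0 3 0 0 0;1 0 0 3 0 0 0"}}

```text
clock: 6.55
eef_pos: [588.4, -47.0, 118.3]
eef_rot: [0.109, 0.994, -0.0, 0.001]
wrist_force: [-2.4, 0.7, 5.6]
gripper_width: 25.0
finger_force: 71.5
```

Request:
{"method": "send_rows", "body": {"series": "-1 0 0 0 0 0 0;-1 0 0 0 0 0 0;-1 0 0 0 0 0 0;-1 0 0 0 0 0 0;-1 0 0 0 0 0 0"}}

```text
clock: 6.97
eef_pos: [588.2, -46.8, 117.3]
eef_rot: [0.109, 0.994, -0.0, 0.0]
wrist_force: [-0.9, 0.1, 0.7]
gripper_width: 83.0
finger_force: 0.0
```

Request:
{"method": "send_rows", "body": {"series": "-1 0 0 -20 0 0 0;-1 0 0 -50 0 0 0;-1 0 0 -80 0 0 0;-1 0 0 -80 0 0 0;-1 0 0 -80 0 0 0"}}

```text
clock: 7.38
eef_pos: [589.7, -47.1, 199.3]
eef_rot: [0.109, 0.994, -0.0, 0.002]
wrist_force: [-0.8, -0.2, 0.1]
gripper_width: 85.3
finger_force: 0.0
```

Run:
```python
from h import *
st,s=look('w4'); c=robot.snapshot("scene")["image"]; save('s4',c)
a=cv2.resize(c[190:320,220:420],None,fx=2.8,fy=2.8)
b=s["image"]; h=a.shape[0]
save('v4',np.hstack([cv2.resize(b,(int(560*h/420)//2*1,h//2)).repeat(1,0) if 0 else cv2.resize(b[100:420],(240,137)),np.zeros((137,0,3),np.uint8)]) if 0 else a)
```

```text
t 7.38 pos [589.7 -47.1 199.3] yaw -12.55 zax [ 0.004 -0.001 -1.   ] F [-0.8 -0.2  0.1] M [0.03 0.02 0.04] w 85.3 f 0.0
```

View pics/w4.png

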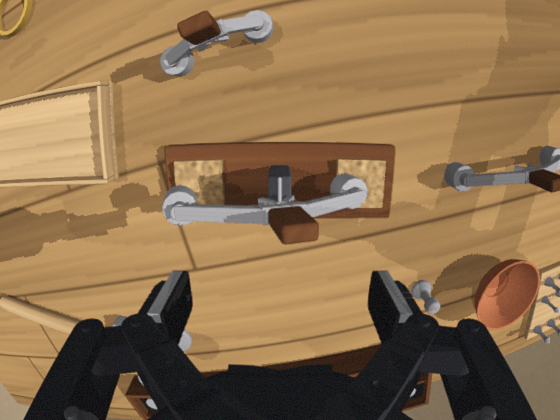

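The beam has tipped toward +y: its right drum rests on the cork and it is still on the edge. So this is the faulty beam, and I'll regrip it with the tool tilted 15°.

Request:
{"method": "send_rows", "body": {"series": "-1 1 8 4 5 0 0;-1 2 16 9 10 0 0;-1 2 24 13 15 0 0;-1 2 24 13 15 0 0;-1 2 24 13 15 0 0"}}

```text
clock: 7.9
eef_pos: [590.2, -21.2, 182.1]
eef_rot: [0.106, 0.986, -0.13, -0.016]
wrist_force: [0.4, -0.7, -0.4]
gripper_width: 84.8
finger_force: 0.0
```

Run:
```python
from h import *
st,s=look('w5'); print(np.degrees(np.arctan2(R.from_quat(st["eef_rot"]).as_matrix()[2,1],1)))
go(st,[589.6,-40.6,118.7])
```

```text
t 7.9 pos [590.2 -21.2 182.1] yaw -12.28 zax [-0.059 -0.252 -0.966] F [ 0.4 -0.7 -0.4] M [0.1  0.   0.04] w 84.8 f 0.0
-14.509153121053703
tool shift [-3.8 -2.  66.2]
```

View pics/w5.png

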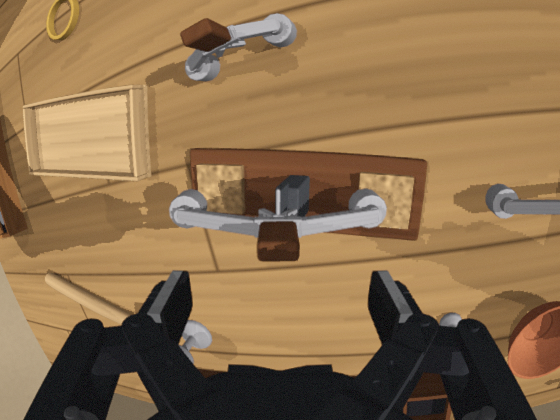

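Seen along the tilted tool, the beam is symmetric and aligned, with the block at (278,240).

Request:
{"method": "send_rows", "body": {"series": "-1 -2 -1 25 0 0 0;-1 -2 -1 48 0 0 0;-1 -2 -1 60 0 0 0;-1 -2 -1 65 0 0 0;-1 -2 -1 65 0 0 0"}}

```text
clock: 8.37
eef_pos: [588.2, -41.9, 120.7]
eef_rot: [0.109, 0.985, -0.13, -0.016]
wrist_force: [-0.8, 0.4, -0.7]
gripper_width: 85.5
finger_force: 0.0
```

Request:
{"method": "send_rows", "body": {"series": "1 0 0 0 0 0 0;1 0 0 0 0 0 0;1 0 0 0 0 0 0;1 0 0 0 0 0 0;1 0 0 0 0 0 0", "newtons": 70}}

```text
clock: 8.78
eef_pos: [590.1, -40.2, 122.5]
eef_rot: [0.108, 0.986, -0.129, -0.013]
wrist_force: [0.8, 1.8, 8.8]
gripper_width: 25.4
finger_force: 24.9
```

Request:
{"method": "send_rows", "body": {"series": "1 0 0 0 0 0 0;1 0 0 0 0 0 0;1 0 0 0 0 0 0;1 0 0 0 0 0 0;1 0 0 0 0 0 0"}}

```text
clock: 9.2
eef_pos: [590.2, -39.9, 122.5]
eef_rot: [0.108, 0.986, -0.129, -0.013]
wrist_force: [0.6, 4.9, 5.5]
gripper_width: 24.6
finger_force: 69.5
```

Run:
```python
from h import *
st=state()
```

```text
t 9.2 pos [590.2 -39.9 122.5] yaw -12.56 zax [-0.054 -0.252 -0.966] F [0.6 4.9 5.5] M [ 0.84 -0.03 -0.08] w 24.6 f 69.5
```

Request:
{"method": "send_rows", "body": {"series": "1 0 0 -10 0 0 0;1 0 0 -30 0 0 0;1 0 0 -55 0 0 0;1 0 0 -75 0 0 0;1 0 0 -85 0 0 0"}}

```text
clock: 9.62
eef_pos: [595.0, -18.9, 206.3]
eef_rot: [0.108, 0.986, -0.13, -0.013]
wrist_force: [1.2, -0.8, -3.5]
gripper_width: 25.2
finger_force: 69.2
```

Request:
{"method": "send_rows", "body": {"series": "1 0 0 0 -4 0 0;1 0 0 0 -9 0 0;1 0 0 0 -13 0 0;1 0 0 0 -15 0 0;1 0 0 0 -15 0 0"}}

```text
clock: 10.03
eef_pos: [593.0, -21.0, 203.4]
eef_rot: [0.11, 0.994, 0.0, -0.001]
wrist_force: [-0.5, -0.5, -3.4]
gripper_width: 24.7
finger_force: 69.6
```

Run:
```python
from h import *
st,s=look('w6')
go(st,[458,-332,st["eef_pos"][2]],-12.9); go(st,[458+78,-332-18,st["eef_pos"][2]],-12.9)
```

```text
t 10.03 pos [593.  -21.  203.4] yaw -12.68 zax [-0.002  0.    -1.   ] F [-0.5 -0.5 -3.4] M [-0.09  0.08 -0.03] w 24.7 f 69.6
tool shift [ 6.34e+01 -3.33e+02  1.00e-01]
az 0.2
tool shift [ -16.6 -333.5   -0. ]
az 0.2
```

View pics/w6.png

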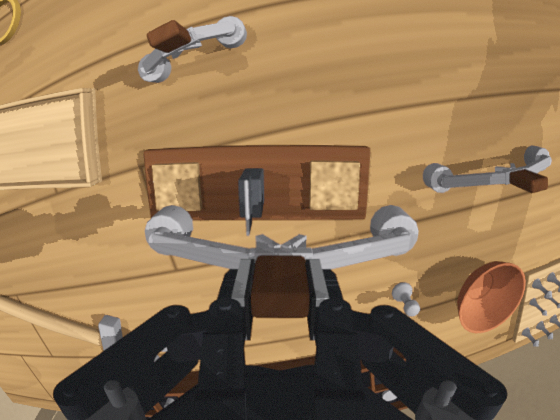

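The beam is level in the grip again, with its drums at (170,224) and (393,223). Next I'll move to a spot beyond the tray to look at it.

Request:
{"method": "send_rows", "body": {"series": "1 -1 -20 0 0 0 0;1 -3 -55 0 0 0 0;1 -5 -92 0 0 0 0;1 -7 -130 0 0 0 0;1 -8 -168 0 0 0 0"}}

```text
clock: 10.5
eef_pos: [565.0, -185.7, 203.4]
eef_rot: [0.108, 0.994, -0.001, -0.001]
wrist_force: [0.2, -1.7, -3.7]
gripper_width: 24.7
finger_force: 69.7
```

Request:
{"method": "send_rows", "body": {"series": "1 -2 -38 0 0 0 0;1 -4 -76 0 0 0 0;1 -6 -114 0 0 0 0;1 -8 -150 0 0 0 0;1 -8 -165 0 0 0 0"}}

```text
clock: 10.92
eef_pos: [536.7, -352.3, 203.4]
eef_rot: [0.11, 0.994, -0.002, -0.001]
wrist_force: [0.1, 0.0, -3.7]
gripper_width: 24.7
finger_force: 70.0
```

Request:
{"method": "send_rows", "body": {"series": "1 0 0 0 0 0 0;1 0 0 0 0 0 0;1 0 0 0 0 0 0;1 0 0 0 0 0 0;1 0 0 0 0 0 0"}}

```text
clock: 11.33
eef_pos: [537.8, -346.1, 203.8]
eef_rot: [0.108, 0.994, 0.0, -0.0]
wrist_force: [-0.2, 0.0, -3.1]
gripper_width: 24.4
finger_force: 69.9
```

Run:
```python
from h import *
st,s=look('w7')
```

```text
t 11.33 pos [ 537.8 -346.1  203.8] yaw -12.44 zax [-0.001  0.    -1.   ] F [-0.2  0.  -3.1] M [-0.06  0.02  0.02] w 24.4 f 69.9
```

View pics/w7.png

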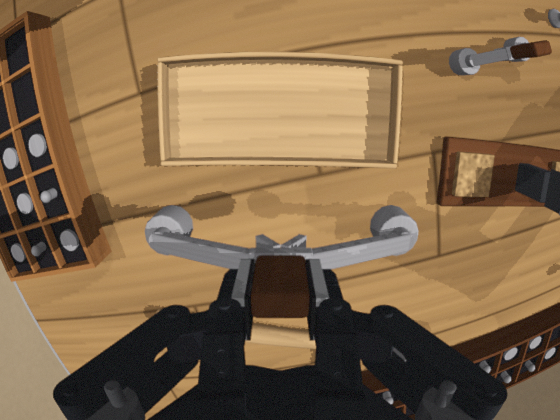

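The tray's outer rim corners are at about (159,60), (403,63), (398,166) and (160,164).

Run:
```python
from h import *
import pickle
st,s=pickle.load(open("w.pkl","rb"))
c=[hit(s,*p,28,st) for p in((159,60),(403,63),(398,166),(160,164))]
for p in c: print(p.round(1))
m=np.mean(c,0); d=c[1]+c[2]-c[0]-c[3]; y=np.degrees(np.arctan2(-d[0],d[1])); print(m,y,np.linalg.norm(d)/2)
go(st,[m[0],m[1],80],y)
```

```text
[ 383.9 -431.7   28. ]
[ 437.8 -200.4   28. ]
[ 539.5 -223.2   28. ]
[ 485.4 -458.    28. ]
[ 461.68371597 -328.34127354   28.        ] -13.042379287942419 239.26912512030285
tool shift [ 78.    0.9 123.9]
az 0.6
```

Request:
{"method": "send_rows", "body": {"series": "1 15 0 0 0 0 0.6;1 40 1 0 0 0 0.6;1 65 1 0 0 0 0.6;1 78 1 0 0 0 0.6;1 78 1 0 0 0 0.6"}}

```text
clock: 11.8
eef_pos: [458.5, -327.6, 203.8]
eef_rot: [0.114, 0.993, 0.001, -0.002]
wrist_force: [-0.2, 0.0, -3.7]
gripper_width: 24.9
finger_force: 69.9
```

Request:
{"method": "send_rows", "body": {"series": "1 0 0 20 0 0 0;1 0 0 50 0 0 0;1 0 0 80 0 0 0;1 0 0 100 0 0 0;1 0 0 110 0 0 0"}}

```text
clock: 12.22
eef_pos: [461.2, -328.5, 91.4]
eef_rot: [0.114, 0.993, 0.001, -0.001]
wrist_force: [-0.5, 1.2, -3.8]
gripper_width: 24.7
finger_force: 69.9
```

Request:
{"method": "send_rows", "body": {"series": "1 0 0 2 0 0 0;1 0 0 4 0 0 0;1 0 0 6 0 0 0;1 0 0 8 0 0 0;1 0 0 8 0 0 0"}}

```text
clock: 12.63
eef_pos: [462.2, -330.3, 86.8]
eef_rot: [0.114, 0.993, -0.001, 0.001]
wrist_force: [-0.4, 0.0, -3.9]
gripper_width: 24.9
finger_force: 69.9
```

Run:
```python
from h import *
st=state(); go(st,[461.7,-328.3,82])
```

```text
t 12.63 pos [ 462.2 -330.3   86.8] yaw -13.15 zax [ 0.001 -0.001 -1.   ] F [-0.4  0.  -3.9] M [-0.06  0.02  0.03] w 24.9 f 69.9
tool shift [1.  1.9 4.8]
```

Request:
{"method": "send_rows", "body": {"series": "1 0 0 1 0 0 0;1 0 0 2 0 0 0;1 0 0 3 0 0 0;1 0 0 4 0 0 0;1 0 0 4 0 0 0"}}

```text
clock: 13.05
eef_pos: [462.5, -329.7, 83.7]
eef_rot: [0.115, 0.993, -0.0, 0.001]
wrist_force: [0.1, 4.5, 10.7]
gripper_width: 24.7
finger_force: 72.1
```

Request:
{"method": "send_rows", "body": {"series": "1 0 0 1 0 0 0;1 0 0 2 0 0 0;1 0 0 3 0 0 0;1 0 0 3 0 0 0;1 0 0 3 0 0 0"}}

```text
clock: 13.47
eef_pos: [462.8, -329.9, 83.6]
eef_rot: [0.115, 0.993, -0.001, 0.002]
wrist_force: [-5.5, 10.0, 37.6]
gripper_width: 25.1
finger_force: 75.6
```

Request:
{"method": "send_rows", "body": {"series": "1 0 0 -2 0 0 0;1 0 0 -3 0 0 0;-1 0 0 -3 0 0 0;-1 0 0 -3 0 0 0;-1 0 0 -3 0 0 0"}}

```text
clock: 13.88
eef_pos: [461.5, -330.0, 81.6]
eef_rot: [0.115, 0.993, -0.0, -0.0]
wrist_force: [-0.0, 0.5, 0.5]
gripper_width: 60.4
finger_force: 0.0
```

Request:
{"method": "send_rows", "body": {"series": "-1 0 0 0 0 0 0;-1 0 0 0 0 0 0;-1 0 0 0 0 0 0;-1 0 0 -15 0 0 0;-1 0 0 -40 0 0 0"}}

```text
clock: 14.3
eef_pos: [459.7, -328.3, 119.7]
eef_rot: [0.115, 0.993, 0.002, -0.003]
wrist_force: [-0.1, -0.3, -0.1]
gripper_width: 85.1
finger_force: 0.0
```

Request:
{"method": "send_rows", "body": {"series": "-1 0 0 -30 0 0 0;-1 0 0 -60 0 0 0;-1 0 0 -75 0 0 0;-1 0 0 -75 0 0 0;-1 0 0 -75 0 0 0"}}

```text
clock: 14.72
eef_pos: [462.0, -330.3, 197.7]
eef_rot: [0.115, 0.993, -0.001, 0.001]
wrist_force: [0.3, -0.4, 0.4]
gripper_width: 85.3
finger_force: 0.0
```

Run:
```python
from h import *
st,s=look('w8'); go(st,[618,228,200],-0.8)
```

```text
t 14.72 pos [ 462.  -330.3  197.7] yaw -13.15 zax [ 0.002 -0.002 -1.   ] F [ 0.3 -0.4  0.4] M [0.04 0.01 0.  ] w 85.3 f 0.0
tool shift [-24.9 579.1  -3. ]
az -12.4
```

View pics/w8.png

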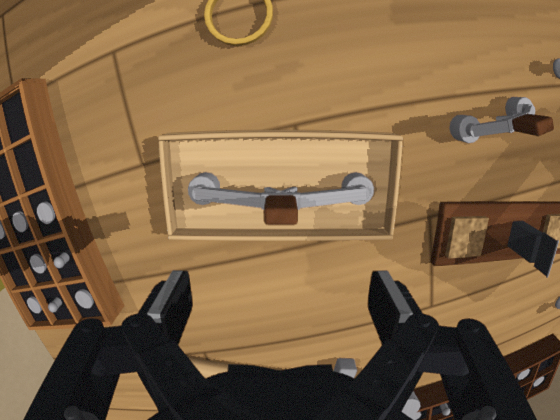

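The faulty beam stands inside the tray, drums at (205,187) and (357,188), with margin all round. That was picture 11, one over my limit of 10, so I'll work from numbers only from here.

Request:
{"method": "send_rows", "body": {"series": "-1 -8 190 -1 0 0 0;-1 -8 190 -1 0 0 0;-1 -8 190 -1 0 0 0;-1 -8 190 -1 0 0 0;-1 -8 190 -1 0 0 0"}}

```text
clock: 15.18
eef_pos: [511.5, -142.4, 195.9]
eef_rot: [0.114, 0.993, 0.001, -0.002]
wrist_force: [-0.5, -0.3, -1.0]
gripper_width: 85.6
finger_force: 0.0
```

Request:
{"method": "send_rows", "body": {"series": "-1 -8 190 -1 0 0 0;-1 -8 190 -1 0 0 0;-1 -8 190 -1 0 0 0;-1 -8 190 -1 0 0 0;-1 -8 190 -1 0 0 0"}}

```text
clock: 15.6
eef_pos: [563.0, 40.6, 196.9]
eef_rot: [0.114, 0.994, 0.001, -0.002]
wrist_force: [0.0, 0.4, 0.9]
gripper_width: 85.5
finger_force: 0.0
```

Request:
{"method": "send_rows", "body": {"series": "-1 -9 199 -1 0 0 -6;-1 -9 199 -1 0 0 -12.4;-1 -9 199 -1 0 0 -12.4;-1 -9 199 -1 0 0 -12.4;-1 -9 199 -1 0 0 -12.4"}}

```text
clock: 16.02
eef_pos: [616.9, 231.2, 197.5]
eef_rot: [0.006, 1.0, -0.0, -0.002]
wrist_force: [0.4, -0.3, 0.3]
gripper_width: 85.7
finger_force: 0.0
```

Request:
{"method": "send_rows", "body": {"series": "-1 0 0 0 0 0 0;-1 0 0 0 0 0 0;-1 0 0 0 0 0 0;-1 0 0 0 0 0 0;-1 0 0 0 0 0 0"}}

```text
clock: 16.43
eef_pos: [617.0, 226.8, 199.3]
eef_rot: [0.007, 1.0, -0.0, -0.001]
wrist_force: [0.9, -1.3, 0.1]
gripper_width: 85.4
finger_force: 0.0
```

Run:
```python
from h import *
st,s=look('w9')
im=s["image"].astype(int)
x0,y0,x1,y1=235,175,335,260; c=im[y0:y1,x0:x1]
m=(c[...,0]<140)&(c[...,0]>c[...,2]*1.6)&(c[...,0]>40)
n,l,t,ce=cv2.connectedComponentsWithStats(m.astype(np.uint8)); k=1+np.argmax(t[1:,4])
yy,xx=np.where(l==k); print("bbox",xx.min()+x0,xx.max()+x0,yy.min()+y0,yy.max()+y0,t[k,4])
bot=[(u,yy[xx==u].max()) for u in (xx.min()+4,xx.max()-4)]
E_=[hit(s,u+x0+.5,v+y0+1,100,st) for u,v in bot]; print([p.round(1) for p in E_])
# grey metal
g=(im.max(2)-im.min(2)<22)&(im.min(2)>95); g=g[140:240,150:420]
n,l,t,ce=cv2.connectedComponentsWithStats(g.astype(np.uint8))
for i in range(1,n):
    if t[i,4]>60: print(t[i],(ce[i]+[150,140]).round(1))
```

```text
t 16.43 pos [617.  226.8 199.3] yaw -0.84 zax [-0.001 -0.001 -1.   ] F [ 0.9 -1.3  0.1] M [ 0.05 -0.02  0.01] w 85.4 f 0.0
bbox 235 334 175 193 1129
[array([598. , 197.3, 100. ]), array([600.6, 265.7, 100. ])]
[  43   36   80   36 1232] [226.1 196.5]
[ 137   37   88   35 1242] [340.1 196.9]
```

Run:
```python
from h import *
import pickle
st,s=pickle.load(open("w.pkl","rb"))
im=s["image"].astype(int)
x0,y0,x1,y1=245,180,325,250; c=im[y0:y1,x0:x1]
m=(c[...,0]<140)&(c[...,0]>c[...,1]*1.42)&(c[...,0]>40)
n,l,t,ce=cv2.connectedComponentsWithStats(m.astype(np.uint8)); k=1+np.argmax(t[1:,4])
yy,xx=np.where(l==k); print("bbox",xx.min()+x0,xx.max()+x0,yy.min()+y0,yy.max()+y0,t[k,4])
E_=[hit(s,xx[xx>=0].min()+x0,yy.max()+y0+.5,100,st),hit(s,xx.max()+x0+1,yy.max()+y0+.5,100,st)]; e=sum(E_)/2
print([p.round(1) for p in E_],"centre",e-[7,0,0])
g=(im.max(2)-im.min(2)<22)&(im.min(2)>95)
D=[]
for a,b in((193,212),(357,376)):
    q=np.argwhere(g[170:215,a:b]); print(q.min(0)+[170,a],q.max(0)+[170,a])
L=hit(s,193+15,187,24,st);Rr=hit(s,375-15,188,24,st);print(L,Rr,(L+Rr)/2)
go(st,[e[0]-7,e[1],72.5])
```

```text
bbox 269 301 199 226 845
[array([626.8, 218.8, 100. ]), array([627.2, 244.3, 100. ])] centre [620.02492469 231.52590622 100.        ]
[178 193] [206 211]
[177 357] [206 374]
[613.73448845 155.45450225  24.        ] [616.90823313 307.78489738  24.        ] [615.32136079 231.61969982  24.        ]
tool shift [ -3.1   4.9 126.8]
```

Request:
{"method": "send_rows", "body": {"series": "-1 -2 5 40 0 0 0;-1 -2 5 80 0 0 0;-1 -2 5 108 0 0 0;-1 -2 5 124 0 0 0;-1 -2 5 124 0 0 0"}}

```text
clock: 16.9
eef_pos: [616.4, 231.3, 71.6]
eef_rot: [0.007, 1.0, -0.001, -0.004]
wrist_force: [-0.3, 0.5, -0.8]
gripper_width: 85.5
finger_force: 0.0
```

Request:
{"method": "send_rows", "body": {"series": "1 0 0 0 0 0 0;1 0 0 0 0 0 0;1 0 0 0 0 0 0;1 0 0 0 0 0 0;1 0 0 0 0 0 0", "newtons": 70}}

```text
clock: 17.32
eef_pos: [620.6, 233.3, 77.5]
eef_rot: [0.006, 1.0, 0.0, 0.001]
wrist_force: [-0.2, 1.0, 15.8]
gripper_width: 25.8
finger_force: 14.4
```

Request:
{"method": "send_rows", "body": {"series": "1 0 0 0 0 0 0;1 0 0 0 0 0 0;1 0 0 0 0 0 0;1 0 0 0 0 0 0;1 0 0 0 0 0 0"}}

```text
clock: 17.73
eef_pos: [621.0, 233.4, 77.6]
eef_rot: [0.006, 1.0, 0.0, 0.002]
wrist_force: [-0.6, -0.9, 6.4]
gripper_width: 24.8
finger_force: 70.0
```

Request:
{"method": "send_rows", "body": {"series": "1 0 0 -10 0 0 0;1 0 0 -30 0 0 0;1 0 0 -50 0 0 0;1 0 0 -70 0 0 0;1 0 0 -80 0 0 0"}}

```text
clock: 18.15
eef_pos: [620.4, 233.7, 158.6]
eef_rot: [0.006, 1.0, 0.0, 0.001]
wrist_force: [0.8, -0.8, -1.9]
gripper_width: 24.9
finger_force: 69.1
```

Request:
{"method": "send_rows", "body": {"series": "1 0 0 -20 0 0 0;1 0 0 -35 0 0 0;1 0 0 -43 0 0 0;1 0 0 -43 0 0 0;1 0 0 -43 0 0 0"}}

```text
clock: 18.57
eef_pos: [619.4, 233.3, 198.6]
eef_rot: [0.007, 1.0, -0.0, -0.0]
wrist_force: [-0.0, 0.3, -3.5]
gripper_width: 25.0
finger_force: 69.1
```

Run:
```python
from h import *
st=state(); go(st,[588,-46.5,195],-12.6)
```

```text
t 18.57 pos [619.4 233.3 198.6] yaw -0.75 zax [-0. -0. -1.] F [-0.   0.3 -3.5] M [-0.05 -0.02  0.  ] w 25.0 f 69.1
tool shift [  27.8 -280.1    3.6]
az 11.9
```

Request:
{"method": "send_rows", "body": {"series": "1 1 -12 0 0 0 0;1 4 -40 0 0 0 0;1 7 -72 0 0 0 0;1 10 -106 0 0 0 0;1 14 -140 0 0 0 0"}}

```text
clock: 18.98
eef_pos: [602.4, 91.6, 197.2]
eef_rot: [0.006, 1.0, -0.0, -0.001]
wrist_force: [0.5, -0.0, -3.2]
gripper_width: 24.7
finger_force: 69.3
```

Request:
{"method": "send_rows", "body": {"series": "1 3 -35 0 0 0 3;1 7 -70 0 0 0 6;1 10 -102 0 0 0 9;1 13 -128 0 0 0 11.9;1 14 -140 0 0 0 11.9"}}

```text
clock: 19.4
eef_pos: [586.1, -50.2, 197.5]
eef_rot: [0.112, 0.994, -0.001, -0.001]
wrist_force: [1.0, 0.2, -3.1]
gripper_width: 25.0
finger_force: 69.5
```

Request:
{"method": "send_rows", "body": {"series": "1 0 0 0 0 0 0;1 0 0 0 0 0 0;1 0 0 0 0 0 0;1 0 0 0 0 0 0;1 0 0 0 0 0 0"}}

```text
clock: 19.82
eef_pos: [588.0, -45.1, 198.7]
eef_rot: [0.109, 0.994, 0.0, -0.0]
wrist_force: [0.1, 0.0, -2.2]
gripper_width: 24.7
finger_force: 69.5
```

Run:
```python
from h import *
st=state(); go(st,[588,-46.5,122.5],-12.6)
```

```text
t 19.82 pos [588.  -45.1 198.7] yaw -12.54 zax [-0.  0. -1.] F [ 0.1  0.  -2.2] M [ 0.08 -0.02  0.03] w 24.7 f 69.5
tool shift [-0.3 -1.4 76.2]
az 0.1
```

Request:
{"method": "send_rows", "body": {"series": "1 0 -1 15 0 0 0;1 0 -1 40 0 0 0;1 0 -1 58 0 0 0;1 0 -1 66 0 0 0;1 0 -1 70 0 0 0"}}

```text
clock: 20.23
eef_pos: [586.8, -46.3, 127.4]
eef_rot: [0.11, 0.994, 0.0, -0.001]
wrist_force: [0.2, 0.4, -3.2]
gripper_width: 24.8
finger_force: 69.4
```

Request:
{"method": "send_rows", "body": {"series": "1 0 0 1 0 0 0;1 0 0 2 0 0 0;1 0 0 4 0 0 0;1 0 0 5 0 0 0;1 0 0 5 0 0 0"}}

```text
clock: 20.65
eef_pos: [588.1, -47.4, 124.4]
eef_rot: [0.11, 0.994, -0.0, 0.0]
wrist_force: [0.1, 0.1, -2.7]
gripper_width: 24.8
finger_force: 69.4
```

Request:
{"method": "send_rows", "body": {"series": "1 0 0 1 0 0 0;1 0 0 2 0 0 0;1 0 0 2 0 0 0;1 0 0 2 0 0 0;1 0 0 2 0 0 0"}}

```text
clock: 21.07
eef_pos: [588.3, -47.1, 122.4]
eef_rot: [0.11, 0.994, 0.0, 0.001]
wrist_force: [0.2, 2.1, 2.1]
gripper_width: 24.9
finger_force: 70.1
```

Run:
```python
from h import *
st=state(); go(st,[588,-46.5,122.5],-12.6)
```

```text
t 21.07 pos [588.3 -47.1 122.4] yaw -12.65 zax [ 0.001  0.    -1.   ] F [0.2 2.1 2.1] M [ 0.4  -0.04  0.02] w 24.9 f 70.1
tool shift [ 0.4  0.5 -0.1]
az -0.1
```

Request:
{"method": "send_rows", "body": {"series": "1 0 0 0 0 0 0;1 0 0 0 0 0 0;1 0 0 0 0 0 0;1 0 0 0 0 0 0;1 0 0 0 0 0 0", "newtons": 20}}

```text
clock: 21.48
eef_pos: [588.3, -47.2, 122.3]
eef_rot: [0.11, 0.994, 0.0, 0.001]
wrist_force: [1.2, 3.5, 5.1]
gripper_width: 24.6
finger_force: 70.5
```

Request:
{"method": "send_rows", "body": {"series": "0.4 0 0 0 0 0 0;0.2 0 0 0 0 0 0;0 0 0 0 0 0 0;-0.5 0 0 0 0 0 0;-1 0 0 0 0 0 0"}}

```text
clock: 21.9
eef_pos: [587.2, -47.6, 121.4]
eef_rot: [0.11, 0.994, -0.0, -0.001]
wrist_force: [-0.5, -0.1, 0.3]
gripper_width: 65.3
finger_force: 0.0
```

Request:
{"method": "send_rows", "body": {"series": "-1 0 0 0 0 0 0;-1 0 0 0 0 0 0;-1 0 0 0 0 0 0;-1 0 0 0 0 0 0;-1 0 0 0 0 0 0"}}

```text
clock: 22.32
eef_pos: [587.8, -47.3, 121.9]
eef_rot: [0.11, 0.994, -0.0, -0.0]
wrist_force: [0.9, 0.5, 0.4]
gripper_width: 85.4
finger_force: 0.0
```

Request:
{"method": "send_rows", "body": {"series": "-1 0 0 -10 0 0 0;-1 0 0 -30 0 0 0;-1 0 0 -60 0 0 0;-1 0 0 -80 0 0 0;-1 0 0 -80 0 0 0"}}

```text
clock: 22.73
eef_pos: [591.0, -47.9, 207.4]
eef_rot: [0.11, 0.994, -0.0, 0.004]
wrist_force: [0.6, 0.1, 0.6]
gripper_width: 85.1
finger_force: 0.0
```

Run:
```python
from h import *
st,s=look('w10')
im=s["image"].astype(int)
g=(im.max(2)-im.min(2)<22)&(im.min(2)>95)
n,l,t,ce=cv2.connectedComponentsWithStats(g[130:265].astype(np.uint8))
for i in range(1,n):
    if t[i,4]>100 : print(t[i]+[0,130,0,0,0],(ce[i]+[0,130]).round(1))
c=im[190:265,240:330]; m=((c[...,0]<140)&(c[...,0]>c[...,1]*1.42)&(c[...,0]>40)).astype(np.uint8)
n,l,t,ce=cv2.connectedComponentsWithStats(m)
for i in range(1,n):
    if t[i,4]>100: print("block",t[i]+[240,190,0,0,0],ce[i]+[240,190])
```

```text
t 22.73 pos [591.  -47.9 207.4] yaw -12.64 zax [ 0.009 -0.002 -1.   ] F [0.6 0.1 0.6] M [-0.02  0.01 -0.06] w 85.1 f 0.0
[  11  130   85   21 1033] [ 55.1 138.8]
[ 179  172  204   46 3705] [277.5 198.9]
block [240 190  29   8 174] [251.64942529 193.12643678]
block [293 190  37   8 215] [312.33953488 192.86976744]
block [ 261  203   39   34 1194] [279.91289782 220.28643216]
```

The beam is level: its extent is 179–383 and its block is centred at 280, against 292 when the first one tipped. I'll wait a little and check that it holds and the tray beam still stands.

Request:
{"method": "send_rows", "body": {"series": "-1 0 0 -10 0 0 0;-1 0 0 -20 0 0 0;-1 0 0 -20 0 0 0;-1 0 0 -20 0 0 0;-1 0 0 -20 0 0 0"}}

```text
clock: 23.2
eef_pos: [587.5, -47.3, 221.4]
eef_rot: [0.11, 0.994, -0.0, -0.0]
wrist_force: [0.2, 0.2, -0.0]
gripper_width: 85.2
finger_force: 0.0
```

Request:
{"method": "send_rows", "body": {"series": "-1 0 0 0 0 0 0;-1 0 0 0 0 0 0;-1 0 0 0 0 0 0;-1 0 0 0 0 0 0;-1 0 0 0 0 0 0"}}

```text
clock: 23.62
eef_pos: [587.7, -47.3, 221.7]
eef_rot: [0.11, 0.994, -0.0, -0.0]
wrist_force: [0.5, -0.6, -0.6]
gripper_width: 85.2
finger_force: 0.0
```

Request:
{"method": "send_rows", "body": {"series": "-1 0 0 0 0 0 0;-1 0 0 0 0 0 0;-1 0 0 0 0 0 0;-1 0 0 0 0 0 0;-1 0 0 0 0 0 0"}}

```text
clock: 24.03
eef_pos: [587.8, -47.3, 221.9]
eef_rot: [0.11, 0.994, -0.0, 0.0]
wrist_force: [0.3, -0.4, 0.3]
gripper_width: 85.6
finger_force: 0.0
```

Run:
```python
from h import *
st,s=look('w11')
im=s["image"].astype(int)
g=(im.max(2)-im.min(2)<22)&(im.min(2)>95)
n,l,t,ce=cv2.connectedComponentsWithStats(g[130:265].astype(np.uint8))
for i in range(1,n):
    if t[i,4]>1500:
        print(t[i]+[0,130,0,0,0],(ce[i]+[0,130]).round(1)); a,b=t[i,0],t[i,0]+t[i,2]
        for q in (slice(a,a+28),slice(b-28,b)):
            y=np.where(l[:,q]==i)[0]; print("drum rows",y.min()+130,y.max()+130)
c=im[180:265,240:330]; m=((c[...,0]<140)&(c[...,0]>c[...,1]*1.42)&(c[...,0]>40)).astype(np.uint8)
n,l,t,ce=cv2.connectedComponentsWithStats(m)
for i in range(1,n):
    if t[i,4]>500: print("block",t[i]+[240,180,0,0,0],ce[i]+[240,180])
```

```text
t 24.03 pos [587.8 -47.3 221.9] yaw -12.65 zax [-0. -0. -1.] F [ 0.3 -0.4  0.3] M [-0.05 -0.05  0.02] w 85.6 f 0.0
[ 183  174  195   42 3324] [277.9 198.9]
drum rows 177 210
drum rows 177 210
block [292 180  38  18 597] [310.91289782 187.49413735]
block [ 262  203   37   31 1024] [280.09277344 218.38964844]
```

The beam stayed steady and level: both drums span the same rows, and the block is centred at 280.

```bash
python3 -c "
from station import robot
print(robot.hand_in())"
```

```text
the job is handed in; nothing more can be done
None
```

The job is handed in at about 24 s: the beam nearer the robot tipped on the edge and now stands in the reject tray, the farther one stays level on the knife edge, and neither fell, but I viewed 11 pictures, one over the limit of 10.

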